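Brace the bead jar and open its tight lid

TASK

Pick up the closed bead jar upright by its lid and seat it fully down in the square wooden brace on the table, so that the jar cannot turn; then unscrew the tight lid counter-clockwise just until its lugs let go, without turning it on much further. Lift the lid straight up and finish still holding it in the gripper, level and centred about two centimetres above the mouth of the open jar, with the jar still standing in the brace. Do not tip the jar over and leave the other things on the table where they are.

Things in the scene. Friction and masses are not known exactly. Their poses are not given: they have to be found in the camera images.
- jar: Clear plastic jar of beads, 0.2 to 0.4 kg, loose, upright on the table with its lid on. Square body 56 x 56 mm, 60 mm high, then a sloped shoulder to 68 mm and a round neck (outer radius 20 mm) up to the rim at 96 mm. Origin: centre of the underside; z up, x and y square to the sides. Any of its four quarter-turn yaws fits the brace. A jar not braced turns with the lid.
- jar_mouth (a point): Centre of the jar's rim, 96 mm above its underside.
- lid: Round grey plastic lug lid on the jar, 60 mm outer diameter, 24 mm high, 0.07 kg, fine ribs round its side. Origin: centre of the skirt's lower edge, 78 mm above the jar's underside when closed; z up. Below the skirt there is room for fingertips beside the neck down to 68 mm above the jar's underside. While tight it carries the whole jar, which does not turn in it. At most 0.6 N m turns it.
- lid_top (a point): Centre of the lid's flat top, 24 mm above the lid's origin (102 mm above the jar's underside when closed). A low moulded ridge (44 x 6 mm, 2 mm high) runs across it along the lid's x axis. At the start that axis is 0.85 to 1.2 rad clockwise (seen from above) of the jar's x axis.
- brace: Square wooden brace, 94 x 94 mm and 30 mm high, screwed to the table, with a square pocket 62 x 62 mm, open at the top and 24 mm deep; its walls are 16 mm thick. Origin: centre of its underside, z up, x and y square to the pocket's sides. The jar fits with 3 mm to spare on each side and can turn in it about 0.11 rad each way before it is held.
- brace_floor (a point): Centre of the pocket's floor, 6 mm above the table: the jar's underside rests here when seated.
- tray: Shallow stainless steel measuring tray, 160 x 90 x 18 mm, loose; leave alone. Origin: centre of underside.
- float: Red fishing float standing on its foot, 42 mm thick, 62 mm high, loose; leave alone. Origin: centre of underside.
- reel_cover: Round grey plastic reel cover, 68 mm across, 24 mm high, loose; leave alone. Origin: centre of underside.
- ashtray: White ceramic ashtray with swivels in it, 84 mm across, 26 mm high, loose; leave alone. Origin: centre of underside.
- turntable (a joint): Turntable of clear bead bins on the far side of the table, 240 mm across, 96 mm high at its centre post (bins 66 mm), axis at x = 0.82, y = 0; its angle in rad. It spins easily; leave alone.
- lid_lug (a point): One of two lugs inside the lid, 24 mm from its axis along the lid's x, held by a sprung seal under ledges on the neck. Turning does not raise the lid. Turned counter-clockwise, the lugs let go about 0.3 rad before the lid's x axis lines up with the jar's and stay free to about 0.3 rad past it: lift when lined up. Once free, the seal pushes the lid up 3 mm if it can rise.
There are look-alikes about, which are no part of the job. Leave any green look-alike of the brace alone.

How it is judged:
By the outcome, as a careful person would: the job done as asked, in the order asked, and still so for the second after the job is handed in, while the arm keeps its last pose, push and grip.
It also fails if it takes over 51 s, if anything falls off the work surface, if the arm or the gripper's body presses on something with over 40 N, if the wrist force passes 120 N, or if a joint passes its speed limit or range.

ROBOT

A 7-joint arm with a two-finger parallel gripper is mounted at the origin on the work surface. World frame = base frame: x ahead of the robot, y to its left, z up, the work surface at z = 0. Lengths are in mm, angles in rad, forces in N, time in s.
With the tool pointing down it reaches from about 425 to 875 mm from the base axis. Payload 8.4 kg.
Tool frame: the origin (TCP) lies at the very end of the fingers, on their centre line; the grasp point (between the pads) lies 19 mm behind it; z points along the fingers, y is the line along which they close (so a half turn about z gives the same grasp; the last joint's range is limited). The gripper opens to 85 mm and grips with 20 to 120 N. Pads are 22 mm wide; open, the fingers measure 114 mm over their backs; the gripper's body (76 mm by 85 mm) begins 54 mm behind the grasp point. The pads swing forward as they close: fully open they stand 13 mm farther back than shut.
Start: joints at [1.12, 0.333, 0.04, 1.465, -0.013, 1.343, -0.059], TCP at [223.959, -610.169, 231.308] pointing down, gripper open.
Joint ranges: [-2.58, 2.58], [-0.38, 2.09], [-1.3, 1.39], [0.25, 2.4], [-1.5, 4.64], [0.08, 2.09], [-2.65, 2.65]. Speed limits (rad/s): [2.22, 2.22, 2.79, 2.79, 3.14, 3.14, 3.14].

INTERFACE

Orientations are given as a unit quaternion [x, y, z, w].
In Python, from bench import env gives the robot as it stands.
- The arm moves only by the shell command python3 -m inch 'ROWS'. ROWS is JSON, a list of rows, each a list of 3 entries, a list of its own where there are three numbers: the turn, a rotation vector about the tool's x, y, z each as a share of 1.5 rad, from -1 to 1, then the shift along the tool's x, y, z each as a share of 80 cm, from -1 to 1, then the opening, from -1 (shut) to 1 (fully open), so that 0 is half open. A call has 1 to 5 rows; each row is the pose to reach, as a shift and turn from the pose commanded when the call began, along the tool's axes at that moment; what a row does not reach only later rows make up. A row lasts 1/10 s, in which the tool goes at most 50 mm and 8.59 degrees, less where a joint would pass 70% of its speed; a pose out of reach is approached as far as the arm can. A call with a number of a shift or a turn outside -1 to 1 is refused whole. A call with a gripper value outside its range is refused whole. The fingers move at their own pace and stop on an object; the grip force is fixed at half the most. Time passes only in rows, so rows that repeat a pose let the fingers close. It gives the time, the measured TCP pose, the force, the opening and the grip force at its end, in the units of the state.
- env.get_state(): the state, without advancing time (a new reading comes with each control period).
- env.camera(name): name is "side" or "top"; returns a dict with "img" (420x560x3 uint8, red, green, blue), "fx", "fy", "cx", "cy" (pixels), "rvec" (rotation vector, rad) and "tvec" (3), from world to camera coordinates, as OpenCV has them. Camera axes: x right, y down, z forward; pixel columns grow to the right and rows downward; lengths in mm; the calibration is good to about 2 mm. A picture is of the moment at which its call begins. There is no depth.
- env.sign_off(): hands the job in; it is judged then, once.
The state is a dict: "clock": time; "joint_positions": joint angles; "joint_velocities": joint speeds; "joint_torque": joint torques, N m; "ee_pos": TCP position; "tool_rot": TCP orientation; "wrist_force": force on the tool from outside, world axes, zero at the start; "wrist_torque": the same for the moment, N m; "gripper_width": finger opening in mm; "finger_force": force on a finger pad.
Only numpy, scipy, OpenCV 4.12 (cv2) and the standard library are available. Lean on these libraries where they do the work, as an engineer would, in place of code of your own. Each camera call takes 0.05 s, during which the arm holds its last target. There are 200 camera calls.

## Working session

There is one attempt and no reset: what is moved stays moved. The work goes in short steps, Python scripts to look and compute and a shell command to move; the robot and the scene stay as the last step left them, time stands still between calls to the robot, and variables do not carry over. Pictures are saved under pics/ and viewed, at most 10 in all, crops included, and the job is handed in when it is done.

```bash
mkdir -p pics; ls; python3 - <<'E'
from bench import env
import cv2,numpy as np
for n in("top","side"):
    c=env.camera(n); cv2.imwrite(f"pics/{n}0.png",c["img"][:,:,::-1]); print(n,{k:c[k] for k in c if k!="img"})
s=env.get_state();print(s)
E
```

```text
pics
top {'fx': 401.50029977130964, 'fy': 401.50029977130964, 'cx': 271.93099761965624, 'cy': 206.34284936194447, 'rvec': array([ 2.19351663, -2.15517045,  0.10209491]), 'tvec': array([ -24.93426581,  585.36886636, 1249.19798633])}
side {'fx': 539.3757539005627, 'fy': 539.3757539005627, 'cx': 285.23022520956766, 'cy': 218.9675060001853, 'rvec': array([ 2.10770273, -0.1197804 ,  0.03282037]), 'tvec': array([-568.59832129,  121.09118255, 1258.27851323])}
{'clock': 0.1, 'joint_positions': array([ 1.11982325,  0.33387715,  0.03985009,  1.46619398, -0.01339281,
        1.34329488, -0.05852705]), 'joint_velocities': array([-0.00023126, -0.00115479,  0.00028702, -0.00317553, -0.00016761,
        0.00046083,  0.00042796]), 'joint_torque': array([ 5.11667255e-03, -6.60018325e+01,  1.37118090e+00, -4.06479049e+01,
        1.73092604e-02,  8.92784272e-03, -1.07902958e-04]), 'ee_pos': array([ 223.80913177, -609.80888442,  230.48057261]), 'tool_rot': array([ 9.84573201e-01,  1.74971549e-01, -1.81411642e-04, -7.31703377e-04]), 'wrist_force': array([ 0.40402158, -0.62672644, -0.40237364]), 'wrist_torque': array([-0.02336764,  0.01764585,  0.01421597]), 'finger_force': 0.0, 'gripper_width': 85.45308032176172}
```

View pics/top0.png

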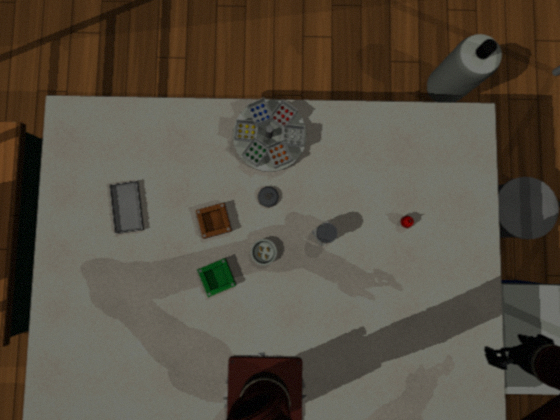

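View pics/side0.png

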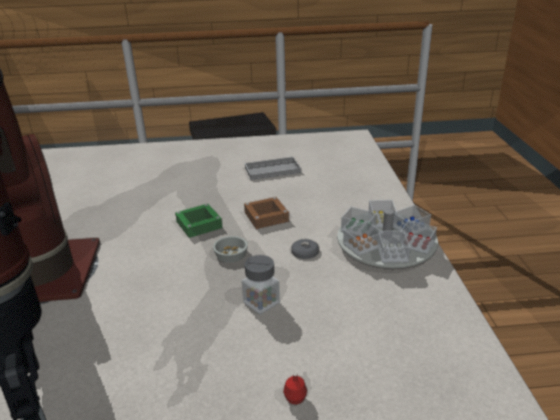

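Top view: the jar with its grey lid is at (327,232), and the look-alike reel cover is flat on the table at (268,197). The brown wooden brace is at (213,220), with a green look-alike at (216,276). In the side view the jar body is at (260,290) with its lid at (259,268), the brace at (266,212), the reel cover at (305,248) and the green look-alike at (199,220). The jar at (327,232) fits because its clear body is visible under the lid. The brown brace fits because the green one is ruled out. I'll confirm both in one enlarged crop.

```bash
python3 - <<'E'
import cv2,numpy as np
t=cv2.imread("pics/top0.png");s=cv2.imread("pics/side0.png")
def cr(i,x,y,w=50,h=37): return cv2.convertScaleAbs(cv2.resize(i[y-h//2:y-h//2+h,x-w//2:x-w//2+w],(400,296),interpolation=cv2.INTER_CUBIC),alpha=1.6)
cv2.imwrite("pics/crop0.png",np.vstack([np.hstack([cr(t,327,232),cr(t,213,220)]),np.hstack([cr(s,261,282,70,52),cr(s,266,212,70,52)])]))
E
```

```text
(no output)
```

View pics/crop0.png

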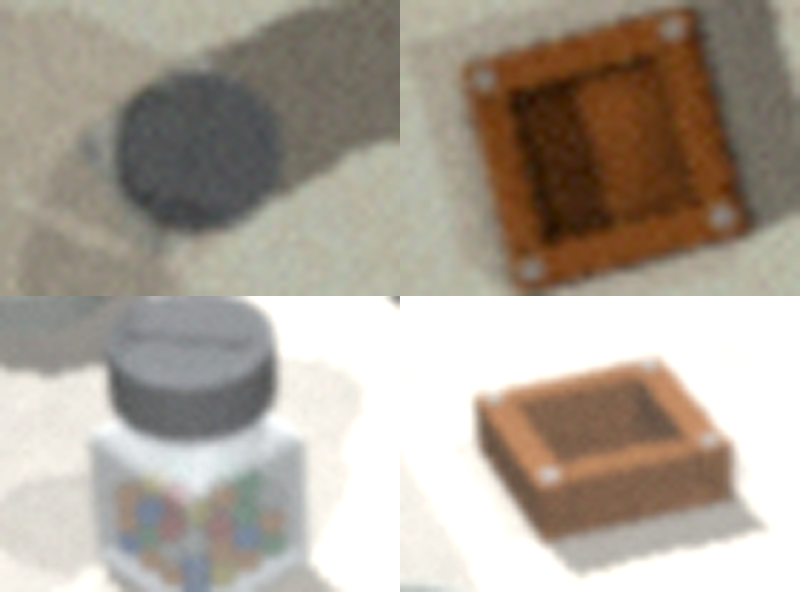

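The crop confirms both: a lidded jar with beads (the lid ridge is visible) and a brown pocketed brace. Next I'll measure them.

```bash
cat > h.py <<'E'
import cv2,numpy as np
from bench import env
def ray(c,p):
    K=np.array([[c["fx"],0,c["cx"]],[0,c["fy"],c["cy"]],[0,0,1]]);R=cv2.Rodrigues(np.array(c["rvec"]))[0]
    d=R.T@np.linalg.solve(K,[p[0],p[1],1]);o=-R.T@np.array(c["tvec"]);return o,d/np.linalg.norm(d)
def plane(c,p,z):
    o,d=ray(c,p);return o+d*(z-o[2])/d[2]
def tri(c1,p1,c2,p2):
    o1,d1=ray(c1,p1);o2,d2=ray(c2,p2);t=np.linalg.lstsq(np.c_[d1,-d2],o2-o1,rcond=None)[0]
    a,b=o1+t[0]*d1,o2+t[1]*d2;return (a+b)/2,np.linalg.norm(a-b)
def proj(c,P):
    K=np.array([[c["fx"],0,c["cx"]],[0,c["fy"],c["cy"]],[0,0,1]]);return cv2.projectPoints(np.float64(P).reshape(-1,1,3),c["rvec"],c["tvec"],K,None)[0][:,0]
def blob(m,x,y):
    n,l,s,ce=cv2.connectedComponentsWithStats(m.astype(np.uint8));
    k=min((k for k in range(1,n) if s[k,4]>25),key=lambda k:np.hypot(*(ce[k]-[x,y])))
    return cv2.findContours((l==k).astype(np.uint8),0,1)[0][0],s[k],ce[k]
E
python3 - <<'E'
from h import *
T=env.camera("top");S=env.camera("side")
np.set_printoptions(precision=2,suppress=True)
print("cams",ray(T,(0,0))[0],ray(S,(0,0))[0])
def f(c):return [a.astype(int) for a in np.moveaxis(cv2.GaussianBlur(c["img"],(0,0),.7),2,0)]
r,g,b=f(T); 
bm=(r-b>35)&(r>g*1.3); cn,st,ce=blob(bm,213,220); rt=cv2.minAreaRect(cn);print("braceT",st,ce,rt)
bt=cv2.boxPoints(rt); print([plane(T,p,30)[:2] for p in bt])
lm=(b-r>-2)&(r+g+b<260); cl,st,cle=blob(lm,327,232);(lx,ly),lr=cv2.minEnclosingCircle(cl);print("lidT",st,cle,(lx,ly),lr)
r,g,b=f(S)
bm=(r-b>25)&(r>g*1.2); cn,st,ceS=blob(bm,266,212); print("braceS",st,ceS,cv2.approxPolyDP(cn,2.5,True)[:,0].tolist())
v=r+g+b
print("col259",[(y,v[y,259],v[y,250]) for y in range(250,300)])
print("row255 side",[(x,v[272,x]) for x in range(238,282)])
print("pred lid pts", )
for z in(0,102): print(plane(T,(lx,ly),z))
E
```

```text
cams [ 467.5   -14.25 1298.08] [  483.61 -1069.95   736.59]
braceT [197 204  33  33 692] [213.83 219.83] ((212.78076171875, 220.19615173339844), (29.20602798461914, 29.469146728515625), 74.74488067626953)
[array([569.53, 229.76]), array([595.82, 140.43]), array([506.95, 113.63]), array([481.  , 202.44])]
lidT [316 224  21  18 296] [326.38 232.65] (326.1000061035156, 232.5) 10.210872650146484
braceS [245 199  43  29 848] [266.53 212.3 ] [[277, 199], [245, 205], [256, 227], [287, 220], [287, 213]]
col259 [(250, np.int64(463), np.int64(456)), (251, np.int64(460), np.int64(446)), (252, np.int64(457), np.int64(422)), (253, np.int64(442), np.int64(375)), (254, np.int64(398), np.int64(326)), (255, np.int64(343), np.int64(295)), (256, np.int64(306), np.int64(285)), (257, np.int64(292), np.int64(283)), (258, np.int64(289), np.int64(280)), (259, np.int64(286), np.int64(276)), (260, np.int64(285), np.int64(273)), (261, np.int64(285), np.int64(266)), (262, np.int64(277), np.int64(254)), (263, np.int64(264), np.int64(253)), (264, np.int64(265), np.int64(265)), (265, np.int64(279), np.int64(279)),
[... 1604 characters left out ...]
53, np.int64(224)), (254, np.int64(228)), (255, np.int64(235)), (256, np.int64(240)), (257, np.int64(242)), (258, np.int64(242)), (259, np.int64(241)), (260, np.int64(236)), (261, np.int64(231)), (262, np.int64(227)), (263, np.int64(224)), (264, np.int64(218)), (265, np.int64(209)), (266, np.int64(201)), (267, np.int64(195)), (268, np.int64(187)), (269, np.int64(182)), (270, np.int64(180)), (271, np.int64(175)), (272, np.int64(185)), (273, np.int64(239)), (274, np.int64(329)), (275, np.int64(409)), (276, np.int64(442)), (277, np.int64(450)), (278, np.int64(453)), (279, np.int64(451)), (280, np.int64(449)), (281, np.int64(449))]
pred lid pts
[ 506.55 -190.95    0.  ]
[ 503.48 -177.07  102.  ]
```

```bash
python3 - <<'E'
from h import *
T=env.camera("top");S=env.camera("side")
np.set_printoptions(precision=2,suppress=True)
k=6
def up(c): return cv2.resize(c["img"],None,fx=k,fy=k,interpolation=cv2.INTER_CUBIC)
dn=lambda p:(np.asarray(p,float)+.5)/k-.5
ut,us=up(T),up(S)
def ch(u):return [a.astype(int) for a in np.moveaxis(cv2.GaussianBlur(u,(0,0),3),2,0)]
r,g,b=ch(ut)
cn,_,_=blob((r-b>35)&(r>g*1.3),213*k,220*k); rt=cv2.minAreaRect(cn);bt=dn(cv2.boxPoints(rt));print("braceT box",bt.tolist())
P=np.array([plane(T,p,30)[:2] for p in bt]);print(P,P.mean(0),[np.linalg.norm(P[i]-P[i-1]) for i in range(4)],[np.degrees(np.arctan2(*(P[i]-P[i-1])[::-1]))%90 for i in range(4)])
cl,st,cle=blob((b-r>-4)&(r+g+b<270),327*k,232*k);e=cv2.fitEllipse(cl);lt=dn(e[0]);print("lidT",lt,np.array(e[1])/k,dn(cle))
r,g,b=ch(us);v=r+g+b
cn,_,_=blob((r-b>25)&(r>g*1.2),266*k,212*k);a=dn(cv2.approxPolyDP(cn,12,True)[:,0]);print("braceS",a.tolist())
# brace top-face corners left/right in side -> plane 30 compare
for p in a: print(p,plane(S,p,30)[:2])
m=(v>247)&(v<345);m[:, :244*k]=0;m[:,275*k:]=0;m[:254*k]=0;m[274*k:]=0
m=cv2.morphologyEx(m.astype(np.uint8),cv2.MORPH_CLOSE,np.ones((9,9)));cs,st,ces=blob(m,259*k,263*k);e=cv2.fitEllipse(cs);ls=dn(e[0]);print("lidS",ls,np.array(e[1])/k,e[2],st/k)
L,er=tri(T,lt,S,ls);print("LID TOP",L,er)
th=np.arange(0,6.28,.05)
for c in(T,S):
  q=proj(c,np.c_[L[0]+30*np.cos(th),L[1]+30*np.sin(th),0*th+L[2]]);print("circle bbox",q.min(0),q.max(0))
  for n,(X) in {"L":cl,"S":cs}.items(): 
    print(n,dn(X[:,0].min(0)),dn(X[:,0].max(0)))
print("ridge",plane(S,(250,262.6),104),plane(S,(259,263.5),104))
# ridge line: min of v along columns
pts=[]
for x in range(250*k,269*k,3):
  y0=260*k;col=v[y0:268*k,x];pts.append(plane(S,dn((x,y0+int(np.argmin(col)))),104)[:2])
vx,vy,x0,y0=cv2.fitLine(np.float32(pts),cv2.DIST_HUBER,0,.01,.01).ravel();print("ridge deg",np.degrees(np.arctan2(vy,vx))%180,x0,y0)
def cr(u,x0,y0,w,h):return cv2.convertScaleAbs(cv2.resize(u[y0:y0+h,x0:x0+w],(w*10,h*10),interpolation=cv2.INTER_CUBIC),alpha=1.3)[:,:,::-1]
cv2.imwrite("pics/jar1.png",np.hstack([cr(S["img"],237,265,44,50),cr(T["img"],307,212,35,50)]))
E
```

```text
braceT box [[194.7293904622396, 209.8679402669271], [223.4236857096354, 202.1301472981771], [231.0489705403646, 230.4072062174479], [202.35467529296875, 238.1449991861979]]
[[569.91 229.75]
 [596.15 139.58]
 [506.96 112.97]
 [481.05 202.6 ]] [538.52 171.23] [np.float64(92.90802138163994), np.float64(93.90995023859243), np.float64(93.08018624845946), np.float64(93.30433722676057)] [np.float64(16.989014136432143), np.float64(16.231080636311745), np.float64(16.61470142458856), np.float64(16.121647974740227)]
lidT [325.77 232.57] [19.53 22.82] [325.95 232.61]
braceS [[277.0833333333333, 198.75], [244.58333333333334, 204.58333333333334], [255.91666666666669, 227.58333333333334], [287.25, 220.08333333333334], [287.4166666666667, 211.91666666666666], [283.4166666666667, 211.75], [284.5833333333333, 208.08333333333334]]
[277.08 198.75] [571.38 213.75]
[244.58 204.58] [482.33 194.07]
[255.92 227.58] [506.32  73.09]
[287.25 220.08] [587.28  98.07]
[287.42 211.92] [591.92 138.98]
[283.42 211.75] [581.68 141.32]
[284.58 208.08] [586.58 160.02]
lidS [257.44 263.91] [19.44 34.66] 97.49068450927734 [ 244.    254.     30.67   20.   2618.5 ]
LID TOP [ 501.62 -176.64   97.86] 3.526633568022891
circle bbox [315.72 223.11] [335.81 243.25]
L [312.08 221.92] [337.08 242.75]
S [243.58 253.58] [274.08 273.42]
circle bbox [243.5  255.34] [273.11 272.7 ]
L [312.08 221.92] [337.08 242.75]
S [243.58 253.58] [274.08 273.42]
ridge [ 485.04 -178.79  104.  ] [ 502.89 -184.33  104.  ]
ridge deg 162.55652 500.79926 -182.71175
```

View pics/jar1.png

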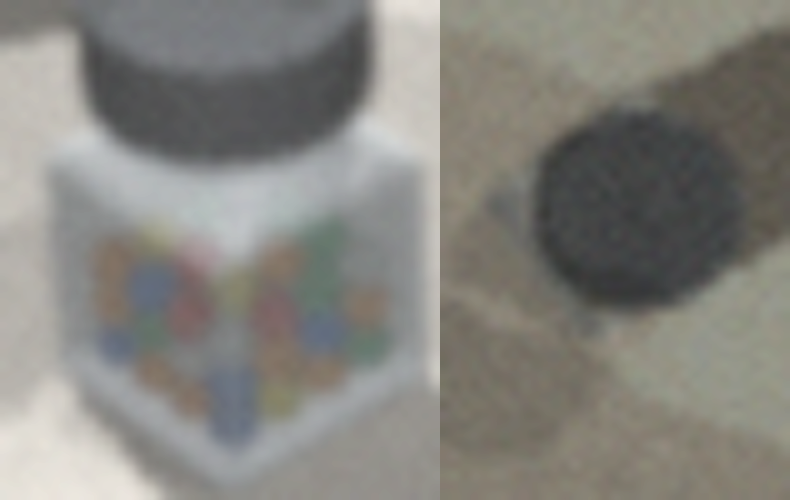

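Side crop: the lidded bead jar's base corners are near (244,301.5), (259.7,312.8) and (278,303). Its 60 mm-high shoulder corners are near (241.5,281.5) and (278.3,280.5). Top crop: the lid disc centre is near (326.4,232.6), and body corners show at (312,231) and (321.5,244).

```bash
python3 - <<'E'
from h import *
T=env.camera("top");S=env.camera("side")
np.set_printoptions(precision=2,suppress=True)
for lt in((326.35,232.55),(326.0,232.6)):
  L,e=tri(T,lt,S,(258.9,263.7));print("lid",L,e)
print(plane(T,(326.35,232.55),102),plane(S,(258.9,263.7),102))
B=[plane(S,p,0)[:2] for p in((244.2,301.5),(259.7,312.8),(278,303))];print("base corners",B,(B[0]+B[2])/2)
print([np.degrees(np.arctan2(*(B[i+1]-B[i])[::-1]))%90 for i in(0,1)], "diag",np.degrees(np.arctan2(*(B[2]-B[0])[::-1]))%90-45)
C=[plane(S,p,60)[:2] for p in((241.5,281.5),(278.3,280.5))];print("z60",C,np.degrees(np.arctan2(*(C[1]-C[0])[::-1]))%90-45,(C[0]+C[1])/2)
for p in((312,231.2),(321.5,244)):
  d=plane(T,p,60)[:2]-L[:2];print("top corner",d,np.linalg.norm(d),(np.degrees(np.arctan2(d[1],d[0]))-45)%90)
# brace two-view: corners far-left, right
for pt,ps in(((194.73,209.87),(277.08,198.75)),((202.35,238.14),(244.58,204.58)),((223.42,202.13),(287.42,211.92))): print("brace tri",*tri(T,pt,S,ps))
E
```

```text
lid [ 503.11 -178.2    99.16] 0.6392068449024345
lid [ 503.05 -177.25   98.47] 0.47190141042188355
[ 503.35 -177.81  102.  ] [ 502.71 -182.19  102.  ]
base corners [array([ 466.89, -172.4 ]), array([ 497.47, -212.77]), array([ 537.68, -186.57])] [ 502.28 -179.48]
[np.float64(37.14531035838274), np.float64(33.091251798717096)] diag 33.68324383169322
z60 [array([ 464.91, -181.03]), array([ 540.13, -187.65])] 39.9732027241906 [ 502.52 -184.34]
top corner [ 4.93 37.91] 38.233932626593564 37.59283430041981
top corner [-33.81   8.41] 34.83988820631444 31.02393360952439
brace tri [571.65 231.64  20.09] 1.8899469753541183
brace tri [481.72 203.53  24.71] 1.190562107762056
brace tri [594.08 139.67  29.75] 4.184161850206299
```

```bash
cat > calc.py <<'E'
import sys,numpy as np
from bench import env
from scipy.spatial.transform import Rotation as R
x,y,z,yaw=map(float,sys.argv[1:]);s=env.get_state();r=R.from_quat(s["tool_rot"])
t=R.from_euler('z',yaw,degrees=True)*R.from_rotvec([np.pi,0,0])
X=r.as_matrix()[:,0]
print("t",round(s["clock"],2),"pos",s["ee_pos"].round(1),"yaw",np.degrees(np.arctan2(X[1],X[0])).round(2),"tilt",np.degrees(np.arccos(-r.as_matrix()[2,2])).round(2),"q",s["joint_positions"].round(2),"F",s["wrist_force"].round(1),"M",s["wrist_torque"].round(2),"w",round(s["gripper_width"],1),"f",round(s["finger_force"],1))
print("turn",((r.inv()*t).as_rotvec()/1.5).round(4),"shift",(r.inv().apply(np.array([x,y,z])-s["ee_pos"])/800).round(4))
E
python3 calc.py 503 -179 200 40
python3 -m inch '[[[0,0,-0.233],[0.513,-0.386,0.039],1],[[0,0,-0.233],[0.513,-0.386,0.039],1],[[0,0,-0.233],[0.513,-0.386,0.039],1],[[0,0,-0.233],[0.513,-0.386,0.039],1],[[0,0,-0.233],[0.513,-0.386,0.039],1]]'
python3 calc.py 503 -179 200 40
```

```text
t 0.4 pos [ 223.9 -610.1  231.2] yaw 20.15 tilt 0.02 q [ 1.12  0.33  0.04  1.47 -0.01  1.34 -0.06] F [-0.7  0.2  0.1] M [ 0.07 -0.02  0.  ] w 85.2 f 0.0
turn [-2.000e-04 -0.000e+00 -2.309e-01] shift [ 0.5132 -0.3857  0.0391]
clock: 0.9
ee_pos: [360.2, -398.9, 216.3]
tool_rot: [0.939, 0.343, 0.0, 0.0]
wrist_force: [0.4, 0.6, 0.6]
gripper_width: 85.4
finger_force: 0.0
t 0.9 pos [ 360.2 -398.9  216.3] yaw 40.18 tilt 0.04 q [ 0.9   0.12 -0.16  1.75  0.02  1.27 -0.13] F [0.4 0.6 0.6] M [-0.05  0.   -0.02] w 85.4 f 0.0
turn [0.0005 0.     0.0021] shift [ 0.3137 -0.0949  0.0203]
```

```bash
python3 -m inch '[[[0,0,0],[0.31,-0.095,0.02],1],[[0,0,0],[0.31,-0.095,0.02],1],[[0,0,0],[0.31,-0.095,0.02],1],[[0,0,0],[0.31,-0.095,0.02],1],[[0,0,0],[0.31,-0.095,0.02],1]]'
python3 -m inch '[[[0,0,0],[0,0,0],1],[[0,0,0],[0,0,0],1]]' >/dev/null
python3 calc.py 503 -179 150 40
python3 - <<'E'
from h import *
T=env.camera("top");S=env.camera("side")
cr=lambda i,x0,y0,w,h:cv2.resize(i[y0:y0+h,x0:x0+w],(400,500),interpolation=cv2.INTER_CUBIC)[:,:,::-1]
cv2.imwrite("pics/app.png",cv2.convertScaleAbs(np.hstack([cr(S["img"],220,195,88,110),cr(T["img"],285,180,80,100)]),alpha=1.3))
print(proj(S,[503,-179,150]),proj(T,[503,-179,150]))
E
```

```text
clock: 1.4
ee_pos: [495.4, -189.1, 201.1]
tool_rot: [0.939, 0.343, 0.0, 0.0]
wrist_force: [0.8, 0.2, -0.2]
gripper_width: 85.2
finger_force: 0.0
t 1.6 pos [ 495.  -189.7  200.7] yaw 40.35 tilt 0.01 q [ 0.62  0.13 -0.37  1.78  0.05  1.24 -0.63] F [-0.2 -1.   0.1] M [-0.03  0.03 -0.01] w 85.6 f 0.0
turn [-0.0001  0.      0.0041] shift [ 0.0163 -0.0037  0.0634]
[[257.73320766 242.93644866]] [[329.0666111  232.21514576]]
```

View pics/app.png

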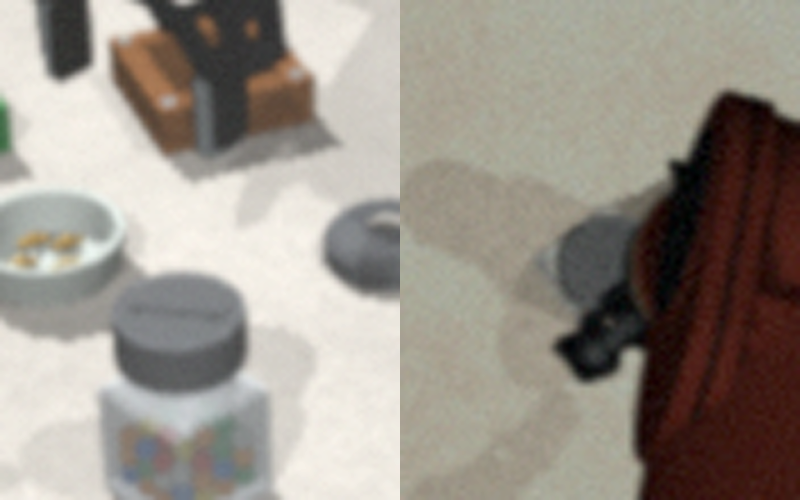

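Side crop: the open fingertips are near (235,212.6) and (265.5,229), above and behind the jar, with the lid at (259,264). The arm hides most of the top view. I'll check the tip midpoint against the reported TCP.

```bash
python3 - <<'E'
from h import *
S=env.camera("side");s=env.get_state();p=s["ee_pos"]
from scipy.spatial.transform import Rotation as R
Y=R.from_quat(s["tool_rot"]).as_matrix()[:,1]
for dz in(0,13):
  for k in(-1,1):
    for w in(42.5,57): print(dz,k*w,proj(S,p+[0,0,dz]+k*w*Y).round(1))
E
python3 -m inch '[[[0,0,0],[0.0163,-0.0037,0.08],1],[[0,0,0],[0.0163,-0.0037,0.08],1],[[0,0,0],[0.0163,-0.0037,0.08],1]]' >/dev/null
python3 calc.py 503 -179 68 40
```

```text
0 -42.5 [[237.2 217.2]]
0 -57 [[232.3 214.7]]
0 42.5 [[267.5 232.9]]
0 57 [[273.  235.7]]
13 -42.5 [[236.7 211.5]]
13 -57 [[231.8 209. ]]
13 42.5 [[267.2 226.9]]
13 57 [[272.8 229.7]]
t 2.05 pos [ 500.6 -180.2  134.5] yaw 40.15 tilt 0.3 q [ 0.6   0.2  -0.37  1.85  0.08  1.11 -0.67] F [-0.4  0.3  0.7] M [ 0.01  0.01 -0.  ] w 85.3 f 0.0
turn [-0.0031  0.0017  0.0017] shift [0.0035 0.0012 0.0831]
```

```bash
python3 -m inch '[[[0,0,0],[0.0025,0.0015,0.04],1],[[0,0,0],[0.0025,0.0015,0.06],1],[[0,0,0],[0.0025,0.0015,0.083],1],[[0,0,0],[0.0025,0.0015,0.083],1],[[0,0,0],[0.0025,0.0015,0.083],1]]'
python3 calc.py 503 -180 68 40
```

```text
clock: 2.55
ee_pos: [505.4, -180.5, 71.8]
tool_rot: [0.939, 0.343, 0.0, 0.0]
wrist_force: [1.1, -0.6, 1.0]
gripper_width: 85.5
finger_force: 0.0
t 2.55 pos [ 505.4 -180.5   71.8] yaw 40.14 tilt 0.05 q [ 0.58  0.27 -0.37  1.9   0.12  0.98 -0.71] F [ 1.1 -0.6  1. ] M [-0.03 -0.02  0.  ] w 85.5 f 0.0
turn [ 0.0005 -0.0002  0.0016] shift [-0.0018 -0.0024  0.0047]
```

```bash
python3 -m inch '[[[0,0,0],[-0.002,-0.001,0.004],1],[[0,0,0],[-0.002,-0.001,0.004],-0.2],[[0,0,0],[-0.002,-0.001,0.004],-1],[[0,0,0],[-0.002,-0.001,0.004],-1],[[0,0,0],[-0.002,-0.001,0.004],-1]]'
python3 -m inch '[[[0,0,0],[0,0,0],-1],[[0,0,0],[0,0,0],-1],[[0,0,0],[0,0,0],-1]]'
python3 calc.py 503 -180 68 40
python3 - <<'E'
from h import *
S=env.camera("side")
cv2.imwrite("pics/grip.png",cv2.resize(S["img"][215:325,205:325],(600,550),interpolation=cv2.INTER_CUBIC)[:,:,::-1])
E
```

```text
clock: 3.05
ee_pos: [503.5, -180.1, 68.2]
tool_rot: [0.939, 0.344, 0.0, 0.0]
wrist_force: [-2.6, 1.8, 7.0]
gripper_width: 58.8
finger_force: 62.6
clock: 3.35
ee_pos: [503.5, -180.2, 68.2]
tool_rot: [0.939, 0.344, 0.0, 0.0]
wrist_force: [-2.3, 1.1, 7.5]
gripper_width: 58.8
finger_force: 62.6
t 3.35 pos [ 503.5 -180.2   68.2] yaw 40.19 tilt 0.04 q [ 0.58  0.28 -0.37  1.91  0.12  0.97 -0.71] F [-2.3  1.1  7.5] M [ 0.26  0.56 -0.02] w 58.8 f 62.6
turn [ 0.0004 -0.0002  0.0022] shift [-0.0003 -0.0005  0.0003]
```

View pics/grip.png

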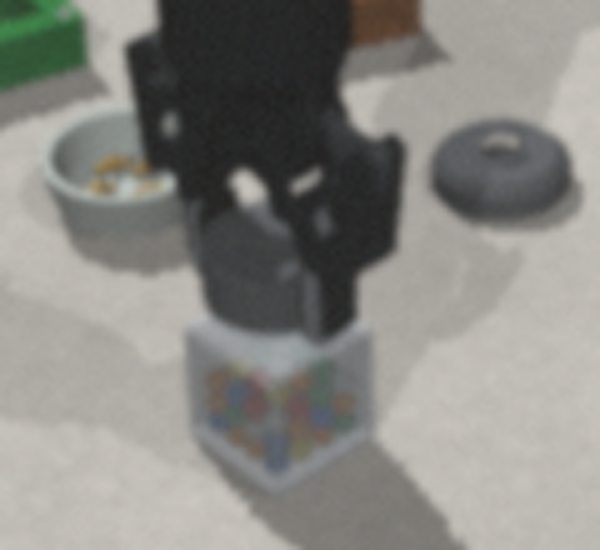

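Gripped: the jar is upright with the fingers around the lid (crop (265,270)), nothing disturbed. Now I'll lift it.

```bash
python3 -m inch '[[[0,0,0],[0,0,-0.01],-1],[[0,0,0],[0,0,-0.03],-1],[[0,0,0],[0,0,-0.055],-1],[[0,0,0],[0,0,-0.08],-1],[[0,0,0],[0,0,-0.08],-1]]'
python3 calc.py 538 169 133 21
```

```text
clock: 3.9
ee_pos: [504.7, -180.6, 133.8]
tool_rot: [0.939, 0.344, 0.002, 0.001]
wrist_force: [0.4, 0.1, -4.4]
gripper_width: 58.4
finger_force: 65.6
t 3.9 pos [ 504.7 -180.6  133.8] yaw 40.19 tilt 0.24 q [ 0.6   0.2  -0.37  1.85  0.08  1.1  -0.68] F [ 0.4  0.1 -4.4] M [-0.02 -0.08 -0.07] w 58.4 f 65.6
turn [ 0.0022 -0.0018  0.2232] shift [ 0.3138 -0.3069  0.0006]
```

```bash
python3 -m inch '[[[0,0,0.02],[0.02,-0.02,0],-1],[[0,0,0.04],[0.05,-0.049,0],-1],[[0,0,0.06],[0.08,-0.078,0],-1],[[0,0,0.08],[0.11,-0.107,0],-1],[[0,0,0.1],[0.14,-0.137,0],-1]]'
python3 calc.py 538 169 133 21
```

```text
clock: 4.4
ee_pos: [517.3, -23.1, 130.0]
tool_rot: [0.962, 0.271, -0.001, -0.0]
wrist_force: [0.4, -0.1, -3.3]
gripper_width: 58.9
finger_force: 65.6
t 4.4 pos [517.3 -23.1 130. ] yaw 31.49 tilt 0.08 q [ 0.39  0.18 -0.47  1.89  0.09  1.09 -1.14] F [ 0.4 -0.1 -3.3] M [-0.03 -0.08 -0.01] w 58.9 f 65.6
turn [-0.0005  0.0008  0.1221] shift [ 0.1474 -0.1912 -0.0037]
```

```bash
python3 -m inch '[[[0,0,0.03],[0.03,-0.038,0],-1],[[0,0,0.06],[0.06,-0.076,-0.002],-1],[[0,0,0.09],[0.09,-0.115,-0.003],-1],[[0,0,0.12],[0.12,-0.153,-0.004],-1],[[0,0,0.12],[0.147,-0.191,-0.004],-1]]'
python3 -m inch '[[[0,0,0],[0,0,0],-1],[[0,0,0],[0,0,0],-1],[[0,0,0],[0,0,0],-1]]' >/dev/null
python3 calc.py 538 169 133 21
```

```text
clock: 4.9
ee_pos: [537.7, 169.0, 133.3]
tool_rot: [0.983, 0.184, -0.001, -0.0]
wrist_force: [0.1, 1.2, -4.7]
gripper_width: 58.9
finger_force: 65.6
t 5.2 pos [537.8 166.3 133.4] yaw 21.22 tilt 0.09 q [ 0.1   0.28 -0.56  1.78  0.17  1.13 -1.71] F [ 0.4 -0.2 -5.2] M [-0.08 -0.03 -0.05] w 58.5 f 65.9
turn [0.0002 0.0011 0.0026] shift [ 0.0014 -0.0031  0.0005]
```

```bash
python3 -m inch '[[[0,0,0],[0.0014,-0.0031,0.012],-1],[[0,0,0],[0.0014,-0.0031,0.028],-1],[[0,0,0],[0.0014,-0.0031,0.028],-1],[[0,0,0],[0.0014,-0.0031,0.028],-1]]' >/dev/null
python3 calc.py 538 169 111 21
python3 - <<'E'
from h import *
S=env.camera("side");T=env.camera("top")
cr=lambda i,x0,y0,w,h:cv2.resize(i[y0:y0+h,x0:x0+w],(w*6,h*6),interpolation=cv2.INTER_CUBIC)[:,:,::-1]
cv2.imwrite("pics/above.png",cv2.convertScaleAbs(np.hstack([cr(S["img"],226,155,75,85),cr(T["img"],185,190,50,85)]),alpha=1.4))
import pickle;pickle.dump((S,T),open("above.pkl","wb"))
E
```

```text
t 5.6 pos [537.9 169.8 111.2] yaw 21.25 tilt 0.08 q [ 0.09  0.31 -0.56  1.8   0.18  1.09 -1.73] F [-0.1 -0.3 -4.9] M [ 0.04 -0.04  0.02] w 58.3 f 65.9
turn [-0.0002  0.0009  0.0029] shift [-0.0002  0.0009  0.0003]
```

View pics/above.png

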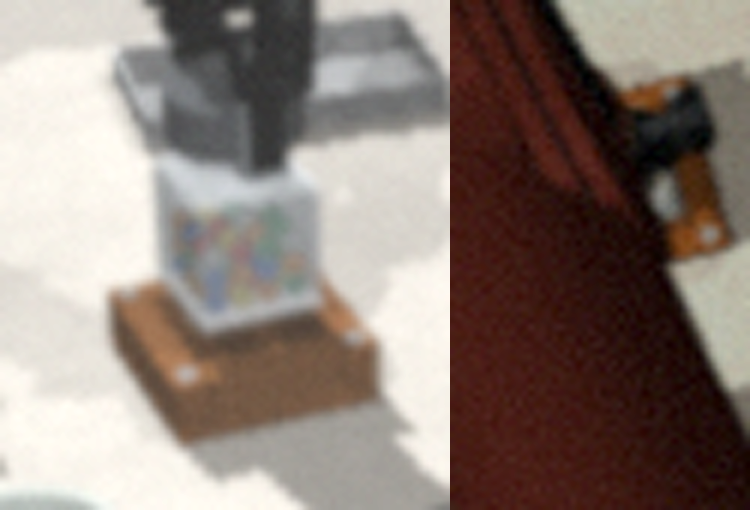

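Side crop: the jar hangs above the brace. Its base corners are near (252.3,200.4), (260.6,209.6) and (279.3,205.1). The brace's screws are at (246.9,203.4), (256.8,216.8) and (284.8,210.4). I'll compare the two.

```bash
python3 - <<'E'
from h import *
import pickle;S,T=pickle.load(open("above.pkl","rb"))
np.set_printoptions(precision=1,suppress=True)
J=[plane(S,p,43)[:2] for p in((252.3,200.4),(260.6,209.6),(279.3,205.1))]
B=[plane(S,p,30)[:2] for p in((246.9,203.4),(256.8,216.8),(284.8,210.4))]
for n,A in(("jar",J),("brace",B)):
  print(n,A,"ctr",(A[0]+A[2])/2,"len",[np.linalg.norm(A[i+1]-A[i]) for i in(0,1)],"ang",[np.degrees(np.arctan2(*(A[i+1]-A[i])[::-1]))%90 for i in(0,1)])
# subpixel bottom front-right edge of jar: strongest gradient along columns
g=cv2.GaussianBlur(S["img"].astype(np.float32).sum(2),(0,0),.8)
pts=[]
for x in range(264,278):
  c=g[200:213,x];d=np.diff(c);k=int(np.argmin(d));
  k=min(max(k,1),len(d)-2);o=.5*(d[k-1]-d[k+1])/(d[k-1]-2*d[k]+d[k+1]);pts.append((x,200+k+.5+o))
print(np.array(pts)[:,1]);W=np.float32([plane(S,p,43)[:2] for p in pts]);l=cv2.fitLine(W,cv2.DIST_HUBER,0,.01,.01).ravel();print("jar edge ang",np.degrees(np.arctan2(l[1],l[0]))%90,l[2:])
pts=[]
for x in range(260,284):
  c=g[208:222,x]; rgb=cv2.GaussianBlur(S["img"].astype(np.float32),(0,0),.8)[:,:,0]; d=np.diff(rgb[209:222,x]);k=int(np.argmin(d));pts.append((x,209+k+.5))
print(np.array(pts)[:,1]);W=np.float32([plane(S,p,30)[:2] for p in pts]);l=cv2.fitLine(W,cv2.DIST_HUBER,0,.01,.01).ravel();print("brace edge ang",np.degrees(np.arctan2(l[1],l[0]))%90,l[2:])
E
```

```text
jar [array([503.6, 190.6]), array([522.6, 138.4]), array([572.5, 155. ])] ctr [538.1 172.8] len [np.float64(55.548340720178494), np.float64(52.65284299139532)] ang [np.float64(19.988835465958715), np.float64(18.35295729797579)]
brace [array([488.7, 199.7]), array([511.4, 125.4]), array([585.9, 147.8])] ctr [537.3 173.7] len [np.float64(77.67135567694456), np.float64(77.89532036217055)] ang [np.float64(16.920945430060627), np.float64(16.74823554115931)]
[209.1 208.9 208.8 208.6 208.3 208.  207.8 207.6 207.3 207.1 206.8 206.6
 206.4 206.3]
jar edge ang 17.637362 [546.3 144. ]
[209.5 209.5 209.5 209.5 209.5 209.5 209.5 209.5 209.5 209.5 209.5 209.5
 209.5 209.5 209.5 216.5 215.5 215.5 216.5 209.5 209.5 209.5 210.5 210.5]
brace edge ang 81.812515 [546.8 158.2]
```

Jar and brace agree to about 1 mm and 1.5°. I'll make a small correction and lower it.

```bash
python3 calc.py 537.5 170.5 90 20
python3 -m inch '[[[0,0,0.013],[0,-0.001,0.003],-1],[[0,0,0.013],[0,-0.001,0.01],-1],[[0,0,0.013],[0,-0.001,0.018],-1],[[0,0,0.013],[0,-0.001,0.025],-1],[[0,0,0.013],[0,-0.001,0.026],-1]]'
python3 calc.py 537.5 170.5 74.2 20
```

```text
t 5.7 pos [538.5 170.2 112.1] yaw 21.26 tilt 0.01 q [ 0.09  0.31 -0.56  1.79  0.18  1.09 -1.73] F [ 0.8  0.8 -4.4] M [ 0.04  0.01 -0.01] w 58.7 f 65.9
turn [-0.0001 -0.0001  0.0146] shift [-0.001  -0.0008  0.0276]
clock: 6.2
ee_pos: [537.4, 170.8, 90.0]
tool_rot: [0.985, 0.175, -0.001, 0.0]
wrist_force: [-0.3, 0.0, -4.2]
gripper_width: 58.2
finger_force: 65.9
t 6.2 pos [537.4 170.8  90. ] yaw 20.16 tilt 0.1 q [ 0.08  0.33 -0.55  1.82  0.2   1.05 -1.76] F [-0.3  0.  -4.2] M [ 0.01 -0.    0.03] w 58.2 f 65.9
turn [-0.0001  0.0011  0.0018] shift [0.     0.0004 0.0198]
```

```bash
python3 -m inch '[[[0,0,0],[0,0,0.005],-1],[[0,0,0],[0,0,0.01],-1],[[0,0,0],[0,0,0.015],-1],[[0,0,0],[0,0,0.018],-1],[[0,0,0],[0,0,0.018],-1]]'
python3 -m inch '[[[0,0,0],[0,0,0.001],-1],[[0,0,0],[0,0,0.002],-1],[[0,0,0],[0,0,0.0025],-1],[[0,0,0],[0,0,0.0025],-1]]'
python3 calc.py 537.5 170.5 74.2 20
```

```text
clock: 6.7
ee_pos: [537.8, 170.9, 76.3]
tool_rot: [0.985, 0.175, -0.0, -0.0]
wrist_force: [0.1, 0.3, -3.8]
gripper_width: 58.3
finger_force: 66.0
clock: 7.1
ee_pos: [538.0, 171.0, 74.8]
tool_rot: [0.985, 0.175, 0.0, 0.0]
wrist_force: [0.6, -0.4, -4.6]
gripper_width: 58.7
finger_force: 66.0
t 7.1 pos [538.  171.   74.8] yaw 20.16 tilt 0.0 q [ 0.08  0.35 -0.55  1.83  0.21  1.02 -1.77] F [ 0.6 -0.4 -4.6] M [-0.02 -0.02 -0.  ] w 58.7 f 66.0
turn [ 0.     -0.      0.0018] shift [-0.0009  0.0004  0.0008]
```

```bash
python3 -m inch '[[[0,0,0],[0,0,0.001],-1],[[0,0,0],[0,0,0.001],-1],[[0,0,0],[0,0,0.002],-1],[[0,0,0],[0,0,0.002],-1]]'
python3 calc.py 537.5 170.5 74.2 20
```

```text
clock: 7.5
ee_pos: [538.6, 171.6, 74.3]
tool_rot: [0.985, 0.175, 0.001, -0.0]
wrist_force: [-2.2, -0.0, 6.0]
gripper_width: 58.6
finger_force: 67.1
t 7.5 pos [538.6 171.6  74.3] yaw 20.17 tilt 0.09 q [ 0.08  0.35 -0.55  1.83  0.21  1.02 -1.77] F [-2.2 -0.   6. ] M [-0.07  0.54  0.02] w 58.6 f 67.1
turn [ 0.    -0.001  0.002] shift [-0.0017  0.0008  0.0001]
```

The jar is seated: contact came at the predicted height with the jar underside at about 6 mm. Now I'll unscrew it in stages, watching the wrist moment.

```bash
python3 -m inch '[[[0,0,-0.07],[0,0,0],-1],[[0,0,-0.14],[0,0,0],-1],[[0,0,-0.21],[0,0,0],-1],[[0,0,-0.28],[0,0,0],-1],[[0,0,-0.35],[0,0,0],-1]]'
python3 calc.py 537.5 170.5 74.2 65
python3 -m inch '[[[0,0,-0.04],[0,0,0],-1],[[0,0,-0.08],[0,0,0],-1],[[0,0,-0.08],[0,0,0],-1]]'
python3 calc.py 537.5 170.5 74.2 65
```

```text
clock: 8.0
ee_pos: [538.8, 171.2, 74.3]
tool_rot: [0.905, 0.426, 0.001, 0.0]
wrist_force: [-1.4, -1.1, 6.4]
gripper_width: 58.5
finger_force: 67.0
t 8.0 pos [538.8 171.2  74.3] yaw 50.47 tilt 0.1 q [ 0.15  0.37 -0.64  1.82  0.26  1.03 -1.28] F [-1.4 -1.1  6.4] M [-0.23  0.24 -0.14] w 58.5 f 67.0
turn [ 0.0009 -0.0007 -0.1691] shift [-0.0017 -0.0007  0.0001]
clock: 8.3
ee_pos: [539.0, 171.2, 74.4]
tool_rot: [0.878, 0.479, 0.001, 0.0]
wrist_force: [-2.0, -0.3, 6.8]
gripper_width: 58.1
finger_force: 67.1
t 8.3 pos [539.  171.2  74.4] yaw 57.21 tilt 0.12 q [ 0.17  0.38 -0.66  1.82  0.27  1.03 -1.17] F [-2.  -0.3  6.8] M [-0.28  0.22  0.08] w 58.1 f 67.1
turn [ 0.0011 -0.0009 -0.0906] shift [-0.0017 -0.0011  0.0003]
```

```bash
for i in 1; do python3 -m inch '[[[0,0,-0.03],[0,0,0],-1]]' >/dev/null; python3 calc.py 537.5 170.5 74.2 75|head -1|cut -c1-60,110-; done
python3 -m inch '[[[0,0,-0.03],[0,0,0],-1]]' >/dev/null; python3 calc.py 537.5 170.5 74.2 75|head -1
python3 -m inch '[[[0,0,-0.03],[0,0,0],-1]]' >/dev/null; python3 calc.py 537.5 170.5 74.2 75|head -1
python3 - <<'E'
from h import *
S=env.camera("side")
cv2.imwrite("pics/turn.png",cv2.convertScaleAbs(cv2.resize(S["img"][165:240,225:305],(800,600)[:2] if 0 else (640,600),interpolation=cv2.INTER_CUBIC)[:,:,::-1],alpha=1.8,beta=15))
E
```

```text
t 8.4 pos [539.1 171.2  74.5] yaw 59.69 tilt 0.13 q [ 0.17   7.8] M [-0.22  0.11 -0.09] w 58.6 f 67.1
t 8.5 pos [539.2 171.3  74.6] yaw 62.34 tilt 0.15 q [ 0.18  0.38 -0.67  1.82  0.27  1.03 -1.08] F [-2.5 -0.8  9.1] M [-0.16  0.24 -0.13] w 58.5 f 67.2
t 8.6 pos [539.3 171.4  74.8] yaw 64.93 tilt 0.16 q [ 0.19  0.38 -0.68  1.82  0.28  1.03 -1.04] F [-2. -1. 10.] M [-0.27  0.26 -0.09] w 58.4 f 67.4
```

View pics/turn.png

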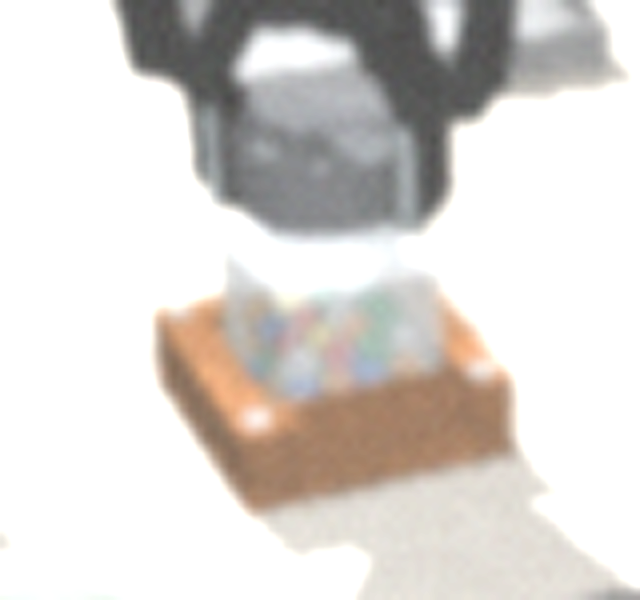

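The jar is seated square in the brace at (300,350), and the lid is between the fingers at (315,170). The upward push is growing, consistent with the seal letting go. I'll turn a few more degrees toward alignment, then lift gently.

```bash
python3 -m inch '[[[0,0,-0.03],[0,0,0],-1],[[0,0,-0.06],[0,0,0],-1],[[0,0,-0.08],[0,0,0],-1]]' >/dev/null; python3 calc.py 538.5 171.2 74.2 75|head -1
python3 -m inch '[[[0,0,0],[0,0,-0.001],-1],[[0,0,0],[0,0,-0.002],-1],[[0,0,0],[0,0,-0.003],-1],[[0,0,0],[0,0,-0.003],-1]]' >/dev/null; python3 calc.py 538.5 171.2 74.2 75|head -1
```

```text
t 8.95 pos [539.5 171.2  74.9] yaw 71.79 tilt 0.18 q [ 0.2   0.39 -0.7   1.82  0.29  1.04 -0.93] F [-1.3 -1.4 10.4] M [-0.29  0.19 -0.11] w 58.8 f 67.4
t 9.35 pos [539.4 171.1  76.9] yaw 71.7 tilt 0.17 q [ 0.2   0.38 -0.71  1.82  0.29  1.04 -0.93] F [-0.5 -0.3  5.5] M [-0.2  -0.1  -0.08] w 58.2 f 67.0
```

```bash
python3 -m inch '[[[0,0,0],[0,0,-0.001],-1],[[0,0,0],[0,0,-0.002],-1],[[0,0,0],[0,0,-0.003],-1],[[0,0,0],[0,0,-0.003],-1]]' >/dev/null; python3 calc.py 538.5 171.2 74.2 75|head -1
python3 - <<'E'
from h import *
S=env.camera("side")
cv2.imwrite("pics/lift.png",cv2.convertScaleAbs(cv2.resize(S["img"][165:240,225:305],(640,600),interpolation=cv2.INTER_CUBIC)[:,:,::-1],alpha=1.3))
E
```

```text
t 9.75 pos [538.  170.9  77.9] yaw 71.72 tilt 0.0 q [ 0.21  0.38 -0.71  1.82  0.28  1.04 -0.93] F [ 0.2 -1.5 -0.1] M [-0.1  -0.16 -0.06] w 58.6 f 66.3
```

```bash
python3 -m inch '[[[0,0,0],[0,0,-0.0015],-1],[[0,0,0],[0,0,-0.003],-1],[[0,0,0],[0,0,-0.003],-1]]' >/dev/null; python3 calc.py 538.5 171.2 74.2 75|head -1
python3 -m inch '[[[0,0,0],[0,0,0],-1]]' >/dev/null; python3 calc.py 538.5 171.2 74.2 75|head -1
```

```text
t 10.1 pos [538.1 171.   80.5] yaw 71.72 tilt 0.01 q [ 0.21  0.38 -0.71  1.82  0.28  1.05 -0.93] F [ 0.7 -0.2  0.3] M [-0.11 -0.11 -0.01] w 58.6 f 66.3
t 10.2 pos [538.1 171.   80.4] yaw 71.72 tilt 0.01 q [ 0.21  0.38 -0.71  1.82  0.28  1.05 -0.93] F [ 0.3 -0.9 -0. ] M [-0.08 -0.09 -0.  ] w 58.6 f 66.3
```

```bash
python3 - <<'E'
from h import *
a=cv2.imread("pics/lift.png");S=env.camera("side")
b=cv2.convertScaleAbs(cv2.resize(S["img"][165:240,225:305],(640,600),interpolation=cv2.INTER_CUBIC)[:,:,::-1],alpha=1.3)
d=cv2.absdiff(cv2.GaussianBlur(a,(0,0),5),cv2.GaussianBlur(b,(0,0),5)).sum(2)
for y in range(0,600,40): print(y,[int(d[y:y+40,x:x+40].mean()) for x in range(120,520,40)])
E
```

```text
0 [5, 37, 15, 33, 57, 56, 12, 23, 13, 11]
40 [68, 23, 17, 4, 3, 10, 25, 11, 18, 11]
80 [29, 32, 13, 12, 10, 8, 15, 18, 23, 16]
120 [1, 2, 3, 12, 9, 17, 20, 8, 3, 2]
160 [1, 30, 37, 8, 2, 4, 8, 19, 20, 1]
200 [1, 3, 41, 64, 39, 44, 46, 46, 5, 3]
240 [1, 1, 2, 2, 4, 4, 2, 2, 2, 2]
280 [1, 2, 1, 1, 2, 1, 1, 2, 2, 4]
320 [2, 2, 2, 2, 2, 1, 2, 2, 2, 1]
360 [2, 2, 2, 2, 2, 1, 2, 3, 2, 1]
400 [1, 2, 2, 2, 7, 2, 2, 2, 2, 2]
440 [1, 2, 1, 3, 1, 1, 2, 2, 2, 1]
480 [1, 1, 2, 2, 2, 2, 1, 2, 2, 2]
520 [1, 1, 1, 1, 3, 9, 2, 2, 1, 2]
560 [1, 1, 1, 1, 1, 9, 7, 2, 2, 2]
```

The lid is free: the measured force is only about its own weight, and the jar did not move. I'll raise it straight up until the skirt edge is 20 mm above the rim (TCP ≈ 112).

```bash
python3 -m inch '[[[0,0,0],[0,0,-0.008],-1],[[0,0,0],[0,0,-0.018],-1],[[0,0,0],[0,0,-0.028],-1],[[0,0,0],[0,0,-0.036],-1],[[0,0,0],[0,0,-0.04],-1]]' >/dev/null
python3 -m inch '[[[0,0,0],[0,0,0],-1],[[0,0,0],[0,0,0],-1],[[0,0,0],[0,0,0],-1]]'
python3 calc.py 538.1 171 112.3 71.7
python3 - <<'E'
from h import *
S=env.camera("side");T=env.camera("top")
cv2.imwrite("pics/end.png",cv2.convertScaleAbs(cv2.resize(S["img"][155:235,225:305],(600,600),interpolation=cv2.INTER_CUBIC)[:,:,::-1],alpha=1.3))
import pickle;pickle.dump((S,T),open("end.pkl","wb"))
E
```

```text
clock: 11.05
ee_pos: [537.8, 170.9, 112.0]
tool_rot: [0.81, 0.586, -0.0, -0.0]
wrist_force: [0.8, -0.4, -0.9]
gripper_width: 58.5
finger_force: 66.3
t 11.05 pos [537.8 170.9 112. ] yaw 71.72 tilt 0.03 q [ 0.22  0.34 -0.72  1.79  0.25  1.11 -0.9 ] F [ 0.8 -0.4 -0.9] M [-0.01 -0.04 -0.03] w 58.5 f 66.3
turn [-0.0003  0.0002  0.0002] shift [ 0.0002  0.0003 -0.0003]
```

View pics/end.png

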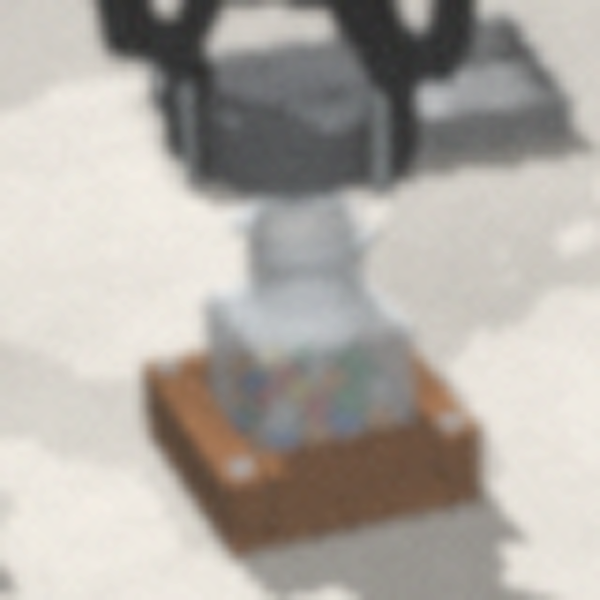

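Side crop: the lid is level in the gripper at (285,130), above the open neck (302,240). The jar stands in the brace. Now I'll check the centring numerically.

```bash
python3 - <<'E'
from h import *
import pickle;S,T=pickle.load(open("end.pkl","rb"))
np.set_printoptions(precision=2,suppress=True)
A=[537.8,170.9]
for z in(82,95,102,122,134,146): print(z,proj(S,A+[z]), "crop",(proj(S,A+[z])-[225,155]+.5)*7.5-.5)
g=S["img"].astype(np.float32); u=cv2.resize(g[155:235,225:305],(600,600),interpolation=cv2.INTER_CUBIC);u=cv2.GaussianBlur(u,(0,0),4)
v=u.sum(2)
def edges(y,x0,x1,sg):
  d=np.diff(v[y-4:y+5].mean(0))[x0:x1];return x0+int(np.argmax(sg*d))
for y in(225,240,250,260):print("neck",y,edges(y,225,275,-1),edges(y,330,385,1))
for y in(180,185,190,195):print("lidlow",y,[ (x,int(v[y,x])) for x in range(180,420,15)])
E
```

```text
82 [[264.97 189.98]] crop [[303.05 265.62]]
95 [[264.75 185.53]] crop [[301.37 232.25]]
102 [[264.63 183.12]] crop [[300.46 214.14]]
122 [[264.28 176.15]] crop [[297.84 161.89]]
134 [[264.07 171.92]] crop [[296.24 130.17]]
146 [[263.85 167.65]] crop [[294.64  98.16]]
neck 225 250 354
neck 240 247 354
neck 250 247 365
neck 260 247 363
lidlow 180 [(180, 450), (195, 292), (210, 234), (225, 217), (240, 197), (255, 198), (270, 205), (285, 204), (300, 206), (315, 207), (330, 205), (345, 221), (360, 229), (375, 263), (390, 260), (405, 321)]
lidlow 185 [(180, 471), (195, 333), (210, 279), (225, 252), (240, 214), (255, 209), (270, 214), (285, 211), (300, 213), (315, 219), (330, 226), (345, 268), (360, 287), (375, 290), (390, 301), (405, 384)]
lidlow 190 [(180, 493), (195, 385), (210, 325), (225, 292), (240, 249), (255, 240), (270, 237), (285, 230), (300, 233), (315, 247), (330, 265), (345, 328), (360, 357), (375, 335), (390, 351), (405, 429)]
lidlow 195 [(180, 514), (195, 442), (210, 374), (225, 336), (240, 303), (255, 295), (270, 279), (285, 263), (300, 266), (315, 291), (330, 313), (345, 379), (360, 416), (375, 392), (390, 401), (405, 454)]
```

```bash
python3 - <<'E'
from h import *
import pickle;S,T=pickle.load(open("end.pkl","rb"))
np.set_printoptions(precision=1,suppress=True)
th=np.linspace(0,2*np.pi,721)
C=lambda r,z:(proj(S,np.c_[537.8+r*np.cos(th),170.9+r*np.sin(th),0*th+z])-[225,155]+.5)*7.5-.5
l=C(30,122);i=l[:,1].argmax();print("lid expected lowest",l[i],"x range",l[:,0].min(),l[:,0].max())
for z in(90,95): n=C(20,z);print("neck expected",z,n[:,0].min(),n[:,0].max(),n[:,1].max())
# measured lid lower arc: vertical gradient position per column
u=cv2.resize(S["img"][155:235,225:305].astype(np.float32),(600,600),interpolation=cv2.INTER_CUBIC);v=cv2.GaussianBlur(u,(0,0),4).sum(2)
for x in range(210,375,15):
  d=np.diff(v[150:225,x]);lo=l[l[:,1]>161];k=np.abs(lo[:,0]-x).argmin();print(x,"meas",150+int(d.argmax()),"exp",lo[k,1])
E
```

```text
lid expected lowest [290.5 201.9] x range 209.89900401260127 385.7159444761028
neck expected 90 244.0970798971986 359.9147488109342 272.3606522316239
neck expected 95 243.34319884199599 359.37478672806606 259.37646190661906
210 meas 198 exp 164.00724986083884
225 meas 202 exp 187.20646081889515
240 meas 199 exp 194.38381245107854
255 meas 196 exp 198.41363183938324
270 meas 195 exp 200.80478906387827
285 meas 197 exp 201.85298985809288
300 meas 198 exp 201.7036940733615
315 meas 195 exp 200.34552957718216
330 meas 192 exp 197.800397202471
345 meas 188 exp 193.9438506419919
360 meas 187 exp 187.96692399550676
```

The lid and neck are both centred under the TCP to within about 2 mm, so I'm handing the job in.

```bash
python3 -c "
from bench import env
print(env.sign_off())"
```

```text
the job is handed in; nothing more can be done
None
```

The jar is seated in the wooden brace with its lid unscrewed about 52°, and the gripper holds the lid level and centred to about 2 mm, roughly 20 mm above the open mouth; handed in at about 11 s (verdict not shown).

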